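Load a medal blank into the spring magazine

TASK

Pick up the loose full-size solid brass blank (not the ring and not the small disc) and lay it flat in the mouth of the spring magazine without dropping it from a height. Press it down against the spring until it snaps in under both catches, then let go so that the catches hold it there; leave the ring lying where it is.

Things in the scene. Friction and masses are not known exactly. Their poses are not given: they have to be found in the camera images.
- blank: Solid brass disc to load, 54 mm diameter, 12 mm thick, 0.2-0.26 kg, flat on the bench; origin at centre of underside. A small solid disc (36 mm, same height) and a ring lie 100 mm or more from it, in any order. Set in the magazine it first rests on the catch ramps, top 90-97 mm up; pressed on its middle (about 12 N) till its top is 71 mm up, it has snapped in; let go, it rises to 75 mm and stays.
- magazine: Fixed steel magazine, base 130 (x) x 100 (y) x 12 mm; origin under base centre, z up on its axis, yaw to 0.5 rad. 4 guides near +-x, 110 mm tall, flared: a blank let go within 7 mm of the axis slides in. +-y sides open 38 mm wide for fingers. At +x and -x a sprung catch: tooth 22.5 mm from axis, flat underside 75 mm up, ramp above to 108 mm. One such blank is already in, top 0.5 mm below the teeth.
- follower (a joint): Travel (m) of the aluminium spring plate under the stack in the magazine: 0 at its top stop (start, one blank in, plate 62.5 mm above the bench), growing downward; about 0.012 with a second blank held under the catches (that blank's underside then 63 mm up); 0.035 at most. Spring 8 N at 0, plus 0.6 N per mm.
- ring: Brass ring, a bystander to be left where it lies: 54 mm outside, 30 mm hole, 12 mm thick, flat on the bench. Origin: centre of its underside.
Not all that is in view belongs to the job. What is shaped like the blank but green or red is not meant.

How it is judged:
At the end, for the whole second after the job is handed in: The blank lies under the catches of the magazine: its underside 55 to 65.5 mm above the magazine's foot, its centre within 6 mm of the magazine's axis, tilted less than 0.12 rad, at rest, with the follower more than 9 mm down (z of blank in the frame of magazine between 0.055 and 0.0655 m and horizontal distance between blank and magazine below 0.006 m and angle between blank's own z axis and vertical below 0.12 rad and value of joint follower above 0.009 m and linear speed of blank below 0.03 m/s); the robot touches nothing.
It fails at once if the ring is moved more than 30 mm (distance of ring from where it was at the start of the episode above 0.03 m).
It fails at once if the blank is dropped into the magazine from a height (faster than 0.8 m/s within 30 mm of its axis and under 150 mm high) (horizontal distance between blank and magazine below 0.03 m and height (world z) of blank below 0.15 m and linear speed of blank above 0.8 m/s).
It also fails if it takes over 48 s, if anything falls off the work surface, if the arm or the gripper's body presses on something with over 40 N, if the wrist force passes 120 N, or if a joint passes its speed limit or range.

ROBOT

A 6-joint arm with a two-finger parallel gripper is mounted at the origin on the work surface. World frame = base frame: x ahead of the robot, y to its left, z up, the work surface at z = 0. Lengths are in m, angles in rad, forces in N, time in s.
With the tool pointing down it reaches from about 0.375 to 0.9 m from the base axis. Payload 3.1 kg.
Tool frame: the origin (TCP) lies at the very end of the fingers, on their centre line; the grasp point (between the pads) lies 19 mm behind it (manip.hold_point_z is the distance from the TCP to the grasp point, in m); y points along the fingers, z is the direction in which the jaws open and shut, and the axes are right-handed (so a half turn about y gives the same grasp; the last joint's range is limited). The gripper opens to 85 mm and grips with 20 to 120 N. Pads are 22 mm wide; open, the fingers measure 114 mm over their backs; the gripper's body (76 mm by 85 mm) begins 54 mm behind the grasp point. The pads swing forward as they close: fully open they stand 13 mm farther back than shut.
Start: joints at [1.03, 0.527, 1.433, -0, 1.181, -0.178], TCP at [0.222, 0.584, 0.231] pointing down, gripper open.
Joint ranges: [-3.08, 3.08], [-0.75, 2.2], [0.22, 2.44], [-1.43, 4.57], [0, 2.65], [-2.85, 2.85]. Speed limits (rad/s): [2.79, 2.79, 3.14, 3.14, 3.14, 3.14].

INTERFACE

Orientations are given as a unit quaternion [x, y, z, w].
In Python, from station import manip, eyes, workorder gives the robot as it stands. The module is installed in compiled form; this text tells all that it offers.
- The arm moves only by the shell command python3 -m jog 'ROWS' [OPENING] [FORCE]. ROWS is JSON, a list of rows, each a list of 2 entries, a list of its own where there are three numbers: the shift along the tool's x, y, z in cm, then the turn about the tool's y in rad. A call has 1 to 20 rows; each row is the pose to reach, as a shift and turn from the pose commanded when the call began, along the tool's axes at that moment; what a row does not reach only later rows make up. A row lasts 1/12 s, in which the tool goes at most 41.7 mm and 7.16 degrees, less where a joint would pass 70% of its speed; a pose out of reach is approached as far as the arm can. A call with a gripper value outside its range is refused whole. OPENING is the finger opening in cm, from 0 to 8.54, set as the call begins (- or left out, the last holds). The fingers move at their own pace and stop on an object; FORCE is the grip in N (left out, the last holds). Time passes only in rows, so rows that repeat a pose let the fingers close. It gives the time, the measured TCP pose, the force and the opening at its end, in the units of the state.
- manip.sense(): the state, without advancing time (a new reading comes with each control period).
- eyes.snapshot(name): name is "side" or "top"; returns a dict with "frame" (420x560x3 uint8, red, green, blue), "vfov" (degrees; the focal length in pixels is half the picture's height over the tangent of half this angle, whatever the lens; pixels are square), "cx", "cy" (the principal point, pixels), "rvec" (rotation vector, rad) and "tvec" (3), from world to camera coordinates, as OpenCV has them. Camera axes: x right, y down, z forward; pixel columns grow to the right and rows downward; lengths in m; the calibration is good to about 2 mm. A picture is of the moment at which its call begins. There is no depth.
- workorder.sign_off(): hands the job in, once; it reports no verdict.
The state is a dict: "t": time; "q": joint angles; "qd": joint speeds; "tau": joint torques, N m; "tcp_pos": TCP position; "tool_rot": TCP orientation; "force": force on the tool from outside, world axes, zero at the start; "ft_torque": the same for the moment, N m; "finger_gap": opening from 0.0 (shut) to 1.0 (fully open).
Only numpy, scipy, OpenCV 4.12 (cv2) and the standard library are available. Lean on these libraries where they do the work, as an engineer would, in place of code of your own. Each camera call takes 0.05 s, during which the arm holds its last target. There are 200 camera calls.

## Working session

There is one attempt and no reset: what is moved stays moved. The work goes in short steps, Python scripts to look and compute and a shell command to move; the robot and the scene stay as the last step left them, time stands still between calls to the robot, and variables do not carry over. Pictures are saved under pics/ and viewed, about 8 in all and at most 12, crops included, and the job is handed in when it is done.

```bash
mkdir -p pics; python3 - <<'E'
from station import manip,eyes
import cv2,json
s=manip.sense();print({k:s[k] for k in('t','q','tcp_pos','tool_rot','force','finger_gap')},manip.hold_point_z)
for n in('top','side'):
    d=eyes.snapshot(n);cv2.imwrite(f'pics/{n}0.png',d['frame'][:,:,::-1]);print({k:v for k,v in d.items() if k!='frame'})
E
```

```text
{'t': 0.0, 'q': array([ 1.02950737e+00,  5.28451732e-01,  1.43391403e+00, -3.09331659e-05,
        1.18137823e+00, -1.78469237e-01]), 'tcp_pos': array([0.22140699, 0.5837021 , 0.23033875]), 'tool_rot': array([ 0.69621918, -0.12782794,  0.12731115, -0.69478828]), 'force': array([-0.15755379, -0.85147388,  0.63505675]), 'finger_gap': 1.0064785397255827} 0.0187
{'vfov': 57.841622765200164, 'cx': 278.1530146213056, 'cy': 211.93267961231993, 'rvec': array([ 2.17393347, -2.15837376,  0.18432312]), 'tvec': array([-0.04045928,  0.51646937,  0.7083477 ])}
{'vfov': 53.04353758434923, 'cx': 278.2406374546269, 'cy': 203.8424333565212, 'rvec': array([ 2.35735354, -0.68226926,  0.25491465]), 'tvec': array([-0.46467112,  0.22827344,  0.71917631])}
```

View pics/top0.png

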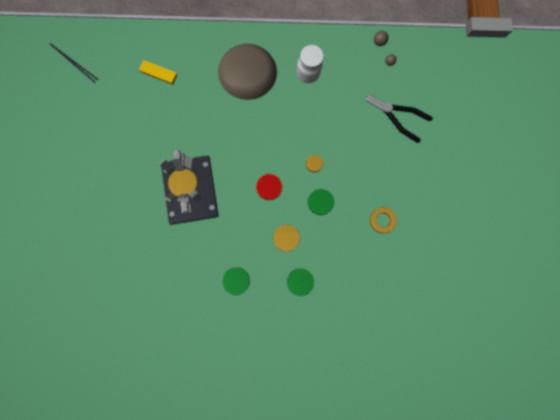

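View pics/side0.png

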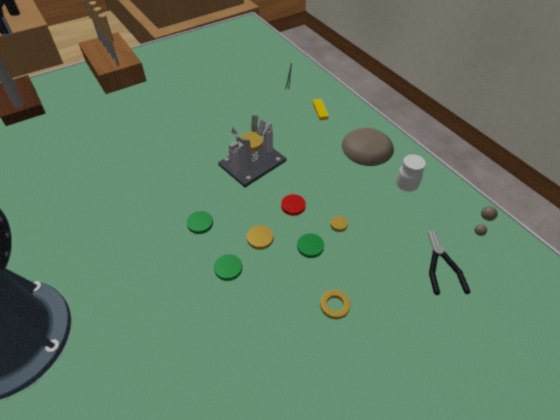

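The top view shows three brass-coloured candidates: the solid full-size disc at (287,238), the small disc at (314,163) and the ring at (383,220). The red and green discs are not meant. The disc at (287,238) fits the description because it is solid and as wide as the ring. The magazine is at about (190,190) with a blank in it. Next I'll confirm this in a crop and measure.

```bash
cat > h.py <<'E'
import numpy as np,cv2
from station import manip,eyes
from scipy.spatial.transform import Rotation as R
def cam(d):
    f=210/np.tan(np.radians(d['vfov']/2)); K=np.array([[f,0,d['cx']],[0,f,d['cy']],[0,0,1.]])
    return K,cv2.Rodrigues(d['rvec'])[0],d['tvec']
def ray(d,uv,z):
    K,Rm,t=cam(d); v=Rm.T@np.linalg.inv(K)@np.array([*uv,1.]); c=-Rm.T@t
    return (c+v*(z-c[2])/v[2])
def proj(d,P):
    K,Rm,t=cam(d); return cv2.projectPoints(np.array(P,float).reshape(-1,3),d['rvec'],d['tvec'],K,None)[0][:,0]
def brass(d):
    h=cv2.cvtColor(d['frame'],cv2.COLOR_RGB2HSV); m=cv2.inRange(h,(12,140,90),(24,255,255))
    n,l,s,c=cv2.connectedComponentsWithStats(m); return [(c[i],s[i,4],s[i,:4]) for i in range(1,n) if s[i,4]>60]
E
python3 - <<'E'
from h import *
im=[]
for n,b in(('top',(140,130,270,130)),('side',(205,100,150,72))):
    d=eyes.snapshot(n)
    for c,a,bb in brass(d): print(n,c.round(1),a,bb,ray(d,c,.012).round(4), 'z.074',ray(d,c,.074).round(4))
    x,y,w,h=b; im.append(cv2.resize(d['frame'][y:y+h,x:x+w],(800,int(800*h/w)) if n=='side' else (620,298),interpolation=cv2.INTER_CUBIC))
    print(im[-1].shape)
o=np.zeros((600,800,3),np.uint8);o[:298,:620]=im[0];s=cv2.resize(im[1],(620,298));o[300:598,:620]=s
cv2.imwrite('pics/c1.png',o[:,:,::-1])
E
```

```text
top [484.7   7.7] 438 [470   0  29  17] [ 0.9835 -0.4957  0.012 ] z.074 [ 0.9372 -0.4563  0.074 ]
top [159.3  76.3] 78 [141  70  35  13] [0.8054 0.2138 0.012 ] z.074 [0.7736 0.1953 0.074 ]
top [314.1 163.2] 198 [307 156  16  16] [ 0.6223 -0.1113  0.012 ] z.074 [ 0.6055 -0.1033  0.074 ]
top [181.8 181.8] 586 [168 169  29  27] [0.5798 0.158  0.012 ] z.074 [0.5664 0.1441 0.074 ]
top [383.  219.9] 321 [371 208  25  25] [ 0.5057 -0.2511  0.012 ] z.074 [ 0.4983 -0.2317  0.074 ]
top [286.1 237.7] 499 [274 225  25  26] [ 0.468  -0.0536  0.012 ] z.074 [ 0.4637 -0.0503  0.074 ]
(298, 620, 3)
side [60.2  9.7] 928 [34  0 54 26] [0.3791 1.1574 0.012 ] z.074 [0.3661 1.008  0.074 ]
side [279.1   7.3] 638 [251   0  54  20] [1.0395 0.7668 0.012 ] z.074 [0.9667 0.6528 0.074 ]
side [108.2  55. ] 1241 [79 33 61 42] [0.4279 0.7755 0.012 ] z.074 [0.4104 0.6607 0.074 ]
side [253.5 138.9] 193 [241 132  22  16] [0.6086 0.2061 0.012 ] z.074 [0.5748 0.1428 0.074 ]
side [338.6 222.9] 171 [331 217  16  13] [ 0.6257 -0.1129  0.012 ] z.074 [ 0.5903 -0.1474  0.074 ]
side [259.5 236.4] 435 [247 226  26  22] [ 0.4704 -0.0556  0.012 ] z.074 [ 0.4491 -0.0952  0.074 ]
side [335. 304.] 403 [321 291  29  27] [ 0.5084 -0.2543  0.012 ] z.074 [ 0.4836 -0.276   0.074 ]
(384, 800, 3)
```

View pics/c1.png

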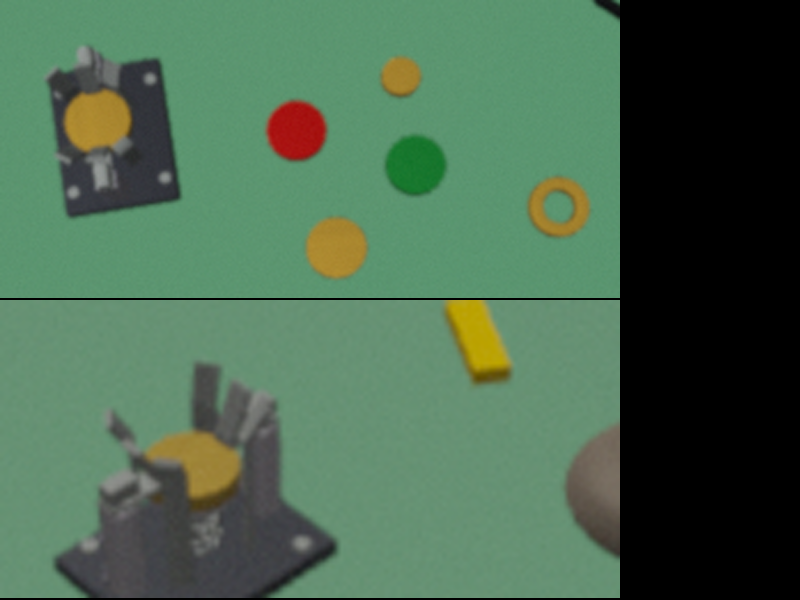

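The crop shows the solid brass disc at the bottom centre, top-view (287,238). It has no hole and is as wide as the ring, so it is the blank. Next I'll fit the magazine's pose from its base silhouette.

```bash
cat > mag.py <<'E'
from h import *
from scipy.optimize import minimize
D={n:eyes.snapshot(n) for n in('top','side')}
S=6;box={'top':(140,135,100,110),'side':(195,95,110,110)}
def poly(d,n,p,hx,hy,z0,z1):
    c,s=np.cos(p[2]),np.sin(p[2]);P=[]
    for x in(-hx,hx):
        for y in(-hy,hy):
            for z in(z0,z1):P.append((p[0]+c*x-s*y,p[1]+s*x+c*y,z))
    b=box[n];q=(proj(d,P)-b[:2]+.5)*S-.5
    m=np.zeros((b[3]*S,b[2]*S),np.uint8);cv2.fillConvexPoly(m,cv2.convexHull((q*16).round().astype(np.int32)),255,shift=4);return m>0
NG={}
for n,d in D.items():
    x,y,w,h=box[n];im=cv2.resize(d['frame'][y:y+h,x:x+w],None,fx=S,fy=S,interpolation=cv2.INTER_CUBIC).astype(int)
    ng=(im[...,1]-im[...,0]<20).astype(np.uint8);k,l,st,_=cv2.connectedComponentsWithStats(ng);NG[n]=l==1+st[1:,4].argmax()
def cost(p,ns):
    t=0
    for n in ns:
        b=poly(D[n],n,p,.065,.05,0,.012);g=poly(D[n],n,p,.06,.04,.01,.125)
        t+=(b&~NG[n]).sum()+(NG[n]&~b&~g).sum()
    return t/S/S
for ns in(['top'],['side'],['top','side']):
    best=min((minimize(cost,[.572+dx,.145,y],args=(ns,),method='Nelder-Mead',options=dict(initial_simplex=[[.572+dx,.145,y],[.582+dx,.145,y],[.572+dx,.155,y],[.572+dx,.145,y+.1]])) for y in(.0,.15,-.15) for dx in(-.005,.005)),key=lambda r:r.fun)
    print(ns,best.x.round(4),round(best.fun,1))
K,Rm,t=cam(D['top']);print('topcam',-Rm.T@t);K,Rm,t=cam(D['side']);print('side',-Rm.T@t)
E
python3 mag.py
python3 - <<'E'
from h import *
s=manip.sense();print(R.from_quat(s['tool_rot']).as_matrix().round(3))
E
```

```text
['top'] [0.5674 0.1447 0.1676] 184.9
['side'] [0.5712 0.149  0.1822] 70.6
['top', 'side'] [0.5676 0.146  0.1748] 322.9
topcam [ 0.41551756 -0.01221257  0.77287129]
side [ 0.23463622 -0.4938199   0.69737388]
[[ 0.935 -0.     0.355]
 [-0.355 -0.001  0.935]
 [-0.    -1.    -0.001]]
```

```bash
python3 -m jog '[[[3,0,-3],-0.1],[[6,0,-7],-0.2],[[9,0,-10],-0.3],[[12,0,-13.5],-0.4],[[15,0,-17],-0.533],[[18,0,-20],-0.533],[[21,0,-23.5],-0.533],[[24,0,-27],-0.533],[[27,0,-30],-0.533],[[30,0,-33.5],-0.533],[[33,0,-37],-0.533],[[36,0,-40],-0.533],[[39,0,-43.5],-0.533],[[42,0,-46.5],-0.533],[[44.5,2,-49.5],-0.533],[[45.8,5,-50.8],-0.533],[[45.8,8,-50.9],-0.533],[[45.8,11,-50.9],-0.533],[[45.8,13,-50.9],-0.533],[[45.8,13,-50.9],-0.533]]' 7.0 60
python3 - <<'E'
from h import *
s=manip.sense();print(s['t'],s['q'].round(2),s['tcp_pos'],s['force'],s['finger_gap']);print(R.from_quat(s['tool_rot']).as_matrix().round(3))
im=[]
for n in('top','side'):
    d=eyes.snapshot(n);print(proj(d,[s['tcp_pos']]));im.append(d['frame'][150:350,160:440])
cv2.imwrite('pics/a.png',cv2.resize(np.hstack(im),(800,286))[:,:,::-1])
E
```

```text
t: 1.97
tcp_pos: [0.4666, -0.0542, 0.0974]
tool_rot: [-0.703, -0.056, 0.062, 0.706]
force: [0.1, -0.6, -0.6]
finger_gap: 0.818
1.9667 [-0.35  0.56  1.93 -0.    0.67 -2.09] [ 0.46660174 -0.05419485  0.09739471] [ 0.14684516 -0.56386542 -0.57954897] 0.8175013222363879
[[ 0.986 -0.009 -0.167]
 [ 0.167  0.003  0.986]
 [-0.008 -1.     0.005]]
[[288.9741032 235.2247915]]
[[255.96589266 209.62784725]]
```

View pics/a.png

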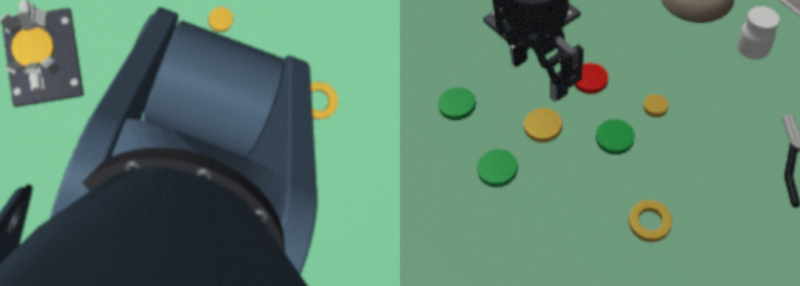

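The side view shows the open fingers straddling the line to the blank, with tips at about (242,192) and (273,216). The fit is good, so I'm descending.

```bash
python3 -m jog '[[[0.2,2,-0.05],0],[[0.2,4.5,-0.05],0],[[0.2,7,-0.05],0],[[0.2,8.6,-0.05],0],[[0.2,9.4,-0.05],0],[[0.2,9.7,-0.05],0],[[0.2,9.8,-0.05],0],[[0.2,9.8,-0.05],0]]'
python3 - <<'E'
from h import *
d=eyes.snapshot('side');cv2.imwrite('pics/b.png',cv2.resize(d['frame'][160:300,190:380],(760,560),interpolation=cv2.INTER_CUBIC)[:,:,::-1])
E
```

```text
t: 2.73
tcp_pos: [0.4724, -0.0543, 0.0045]
tool_rot: [0.705, 0.061, -0.059, -0.704]
force: [-0.2, 0.2, 0.3]
finger_gap: 0.822
```

View pics/b.png

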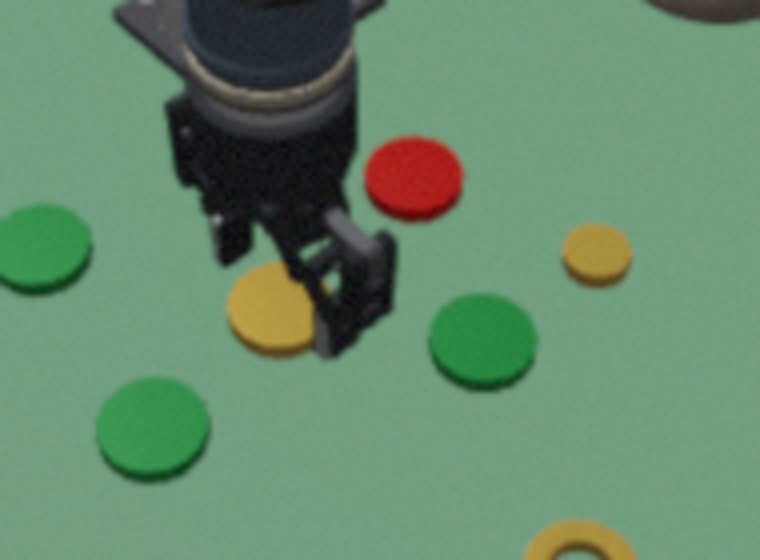

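```bash
python3 -m jog '[[[-0.2,0.2,0],0],[[-0.2,0.4,0],0],[[-0.2,0.6,0],0],[[-0.2,0.6,0],0]]'; python3 -m jog '[[[0,0,0],0],[[0,0,0],0],[[0,0,0],0],[[0,0,0],0],[[0,0,0],0],[[0,0,0],0],[[0,0,0],0],[[0,0,0],0]]' 4.5 60
```

```text
t: 3.12
tcp_pos: [0.4693, -0.0546, -0.0028]
tool_rot: [-0.705, -0.06, 0.06, 0.705]
force: [1.2, 0.0, 0.7]
finger_gap: 0.819
t: 3.78
tcp_pos: [0.4693, -0.0546, -0.0022]
tool_rot: [0.705, 0.06, -0.06, -0.705]
force: [-0.7, 0.4, 6.1]
finger_gap: 0.604
```

```bash
python3 -m jog '[[[0,-1,0],0],[[0,-3,0],0],[[0,-6,0],0],[[0,-10,0],0],[[0,-14,0],0],[[0,-16,0],0],[[0,-16,0],0]]'
python3 - <<'E'
from h import *
im=[]
s=manip.sense();print(s['tcp_pos'],s['finger_gap'],R.from_quat(s['tool_rot']).as_matrix().round(3))
d=eyes.snapshot('side');print(brass(d));u=proj(d,[s['tcp_pos']])[0].astype(int);print(u)
cv2.imwrite('pics/c.png',cv2.resize(d['frame'][max(u[1]-70,0):u[1]+70,u[0]-95:u[0]+95],(760,560),interpolation=cv2.INTER_CUBIC)[:,:,::-1])
E
```

```text
t: 4.37
tcp_pos: [0.4721, -0.0554, 0.162]
tool_rot: [0.706, 0.063, -0.057, -0.703]
force: [0.4, -0.3, -2.4]
finger_gap: 0.603
[ 0.47206879 -0.05538901  0.16204127] 0.6030139132602927 [[ 0.985  0.01  -0.17 ]
 [ 0.17  -0.004  0.985]
 [ 0.009 -1.    -0.005]]
[(array([60.67963153,  9.88024565]), np.int32(977), array([34,  0, 55, 26], dtype=int32)), (array([101.40540541,   4.72972973]), np.int32(74), array([94,  0, 13, 12], dtype=int32)), (array([291.99315068,   5.45547945]), np.int32(292), array([277,   0,  28,  15], dtype=int32)), (array([108.20717131,  55.09083665]), np.int32(1255), array([79, 33, 61, 43], dtype=int32)), (array([253.46174863, 179.8715847 ]), np.int32(366), array([244, 169,  19,  23], dtype=int32)), (array([338.60344828, 222.98275862]), np.int32(174), array([331, 217,  16,  13], dtype=int32)), (array([334.97810219, 304.01459854]), np.int32(411), array([321, 291,  29,  27], dtype=int32))]
[257 185]
```

View pics/c.png

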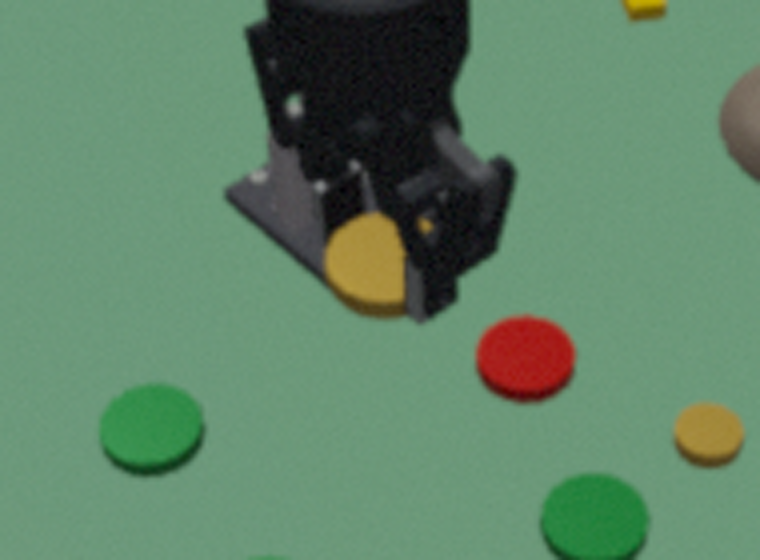

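The blank is held flat between the fingers, at about (255,180) in the side image. I'm moving it over the magazine.

```bash
python3 -m jog '[[[1,0,1.4],0],[[3,0,4.2],0],[[5,0,7],0],[[7,0,9.7],0],[[9,0,12.5],0],[[11,0,15.2],0],[[12.5,0,17.2],0],[[13.2,0,18.2],0],[[13.2,0,18.2],0],[[13.2,0,18.2],0]]'
cat > chk.py <<'E'
from h import *
import sys
s=manip.sense();print(s['tcp_pos'],s['force'].round(1),s['finger_gap'],R.from_quat(s['tool_rot']).as_matrix()[:,0].round(3))
im=[]
for n in('top','side'):
    d=eyes.snapshot(n);print(n,[(c.round(1),a,b) for c,a,b in brass(d) if abs(c[0]-220)<60 and 90<c[1]<260],proj(d,[s['tcp_pos']]))
    x,y=(130,120) if n=='top' else (190,60)
    im.append(cv2.resize(d['frame'][y:y+140,x:x+130],(400,431),interpolation=cv2.INTER_CUBIC))
cv2.imwrite(sys.argv[1],np.hstack(im)[:,:,::-1])
E
python3 chk.py pics/d.png
```

```text
t: 5.25
tcp_pos: [0.567, 0.147, 0.1555]
tool_rot: [0.705, 0.059, -0.062, -0.704]
force: [-0.7, 0.1, -1.2]
finger_gap: 0.602
[0.56701357 0.14704467 0.15546243] [-0.7  0.1 -1.2] 0.602457386770518 [ 0.985  0.171 -0.005]
top [(array([175.8, 180.1]), np.int32(809), array([152, 167,  45,  29], dtype=int32))] [[169.3566099  170.83450671]]
side [(array([244.2, 103.9]), np.int32(215), array([236,  96,  16,  16], dtype=int32)), (array([253.5, 139. ]), np.int32(190), array([241, 132,  22,  16], dtype=int32))] [[247.65670836 109.26068013]]
```

View pics/d.png

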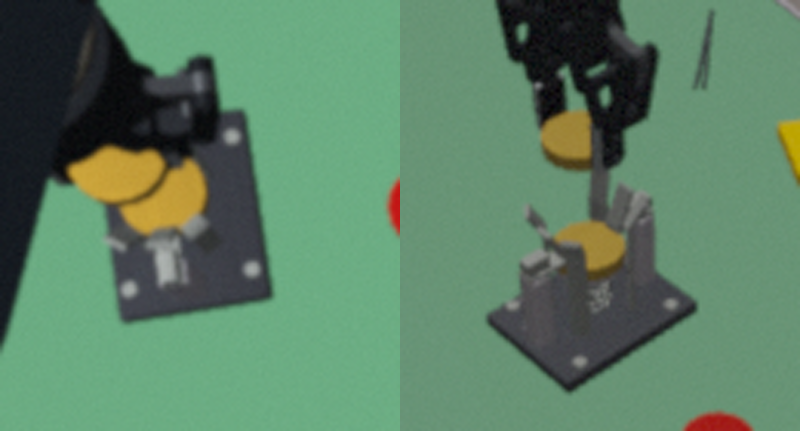

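Both views show the held blank directly above the magazine. In the top view, parallax makes it look shifted left. I'll overlay the predicted outlines to check alignment.

```bash
cat > ov.py <<'E'
from h import *
im=[]
a=np.linspace(0,2*np.pi,60)
def disc(x,y,z):return np.c_[x+.027*np.cos(a),y+.027*np.sin(a),0*a+z]
p=(.569,.146,.172);c,s=np.cos(p[2]),np.sin(p[2])
for n,(x,y) in(('top',(145,145)),('side',(215,85))):
    d=eyes.snapshot(n);S=5;f=cv2.resize(d['frame'][y:y+110,x:x+80],None,fx=S,fy=S,interpolation=cv2.INTER_CUBIC)
    def L(P,col):cv2.polylines(f,[(((proj(d,P)-(x,y)+.5)*S-.5)*16).round().astype(np.int32)],True,col,1,cv2.LINE_AA,4)
    for z in(.159,.171):L(disc(.5694,.147,z),(255,0,255))
    for z in(.0745,):L(disc(p[0],p[1],z),(0,255,255))
    for z in(0,.012):L([(p[0]+c*u-s*v,p[1]+s*u+c*v,z) for u,v in((-.065,-.05),(.065,-.05),(.065,.05),(-.065,.05))],(255,255,255))
    im.append(f)
cv2.imwrite('pics/e.png',np.hstack(im)[:,:,::-1])
E
python3 ov.py
```

```text
(no output)
```

View pics/e.png

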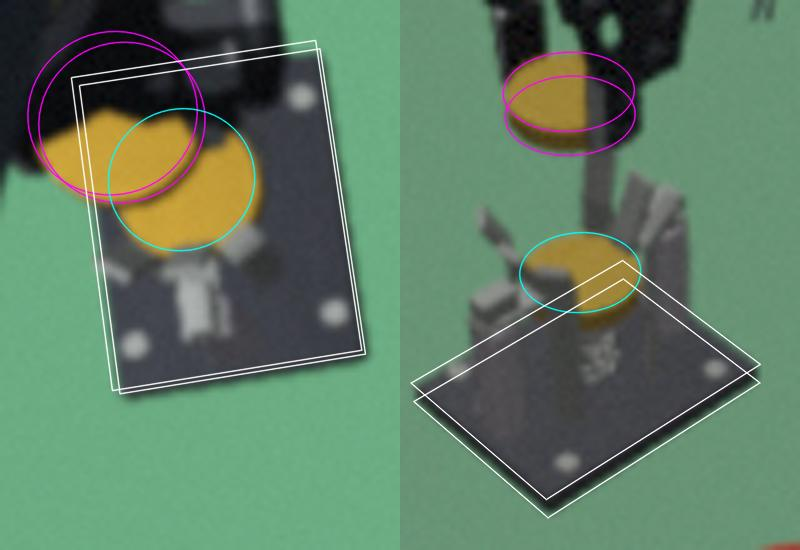

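The outlines match within about 2 mm: the held disc agrees, and the seated disc lies about 1–2 mm toward −y. I'll apply a small correction and lower slowly until contact.

```bash
python3 -m jog '[[[-0.1,0.5,-0.15],0],[[-0.1,1.5,-0.15],0],[[-0.1,3,-0.15],0],[[-0.1,4.3,-0.15],0],[[-0.1,5.2,-0.15],0],[[-0.1,5.8,-0.15],0],[[-0.1,6.1,-0.15],0],[[-0.1,6.3,-0.15],0],[[-0.1,6.3,-0.15],0]]'; python3 -m jog '[[[0,0.2,0],0],[[0,0.4,0],0],[[0,0.4,0],0]]'
```

```text
t: 6.2
tcp_pos: [0.568, 0.1454, 0.0941]
tool_rot: [0.705, 0.06, -0.06, -0.705]
force: [0.0, -0.5, -2.0]
finger_gap: 0.6
t: 6.45
tcp_pos: [0.5679, 0.1455, 0.0904]
tool_rot: [0.705, 0.06, -0.06, -0.705]
force: [-0.0, 0.1, -2.1]
finger_gap: 0.602
```

```bash
python3 -m jog '[[[0,0.2,0],0],[[0,0.4,0],0],[[0,0.4,0],0]]'; python3 -m jog '[[[0,0.2,0],0],[[0,0.4,0],0],[[0,0.4,0],0]]';  python3 -m jog '[[[0,0.15,0],0],[[0,0.3,0],0],[[0,0.3,0],0]]'
```

```text
t: 6.7
tcp_pos: [0.5673, 0.1452, 0.0866]
tool_rot: [0.705, 0.06, -0.061, -0.704]
force: [-1.4, -1.7, -2.1]
finger_gap: 0.605
t: 6.95
tcp_pos: [0.5672, 0.1452, 0.0818]
tool_rot: [0.705, 0.06, -0.061, -0.704]
force: [-3.0, -3.3, 0.5]
finger_gap: 0.601
t: 7.2
tcp_pos: [0.5674, 0.1451, 0.0791]
tool_rot: [0.705, 0.06, -0.061, -0.704]
force: [-4.1, -4.7, 1.6]
finger_gap: 0.602
```

```bash
python3 -m jog '[[[-0.1,0.05,-0.1],0],[[-0.15,0.1,-0.15],0],[[-0.15,0.1,-0.15],0]]';  python3 -m jog '[[[0,0,0],0],[[0,0,0],0],[[0,0,0],0],[[0,0,0],0],[[0,0,0],0]]' 7.0; python3 chk.py pics/f.png
```

```text
t: 7.45
tcp_pos: [0.5676, 0.1443, 0.0785]
tool_rot: [-0.704, -0.061, 0.059, 0.705]
force: [-0.9, 1.5, 0.6]
finger_gap: 0.603
t: 7.87
tcp_pos: [0.567, 0.1437, 0.0783]
tool_rot: [0.705, 0.06, -0.06, -0.705]
force: [-0.5, 0.1, 0.5]
finger_gap: 0.818
[0.5669842  0.1437096  0.07830331] [-0.5  0.1  0.5] 0.818387578473487 [0.986 0.169 0.   ]
top [(array([182.9, 186.8]), np.int32(313), array([169, 180,  28,  16], dtype=int32))] [[181.57931789 181.00104027]]
side [(array([248.5, 132.7]), np.int32(219), array([239, 125,  18,  17], dtype=int32))] [[250.20071468 138.46374358]]
```

View pics/f.png

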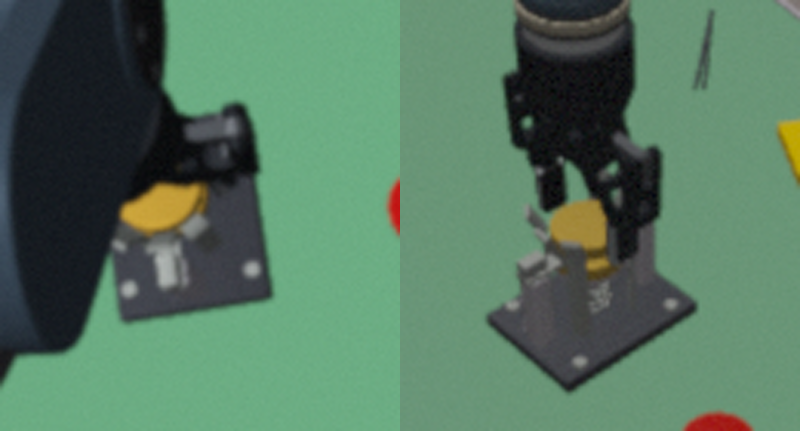

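The blank is resting on the ramps between the guides, released. Now I'll lift, shut the fingers and press.

```bash
python3 -m jog '[[[0,-0.5,0],0],[[0,-2,0],0],[[0,-4,0],0],[[0,-5,0],0],[[0,-5,0],0]]'; python3 -m jog '[[[0,0,0],0],[[0,0,0],0],[[0,0,0],0],[[0,0,0],0],[[0,0,0],0],[[0,0,0],0],[[0,0,0],0],[[0,0,0],0],[[0,0,0],0],[[0,0,0],0]]' 0; python3 -m jog '[[[0,0.5,0],0],[[0,1.5,0],0],[[0,2.2,0],0],[[0,2.6,0],0],[[0,2.8,0],0],[[0,2.8,0],0]]'; python3 -m jog '[[[0,0.2,0],0],[[0,0.4,0],0],[[0,0.6,0],0],[[0,0.6,0],0]]'
```

```text
t: 8.38
tcp_pos: [0.5687, 0.1439, 0.131]
tool_rot: [0.705, 0.062, -0.058, -0.704]
force: [0.6, -1.1, 0.6]
finger_gap: 0.822
t: 9.22
tcp_pos: [0.5667, 0.1438, 0.1283]
tool_rot: [-0.705, -0.06, 0.06, 0.705]
force: [0.2, 0.5, -0.2]
finger_gap: 0.003
t: 9.72
tcp_pos: [0.5661, 0.1437, 0.0993]
tool_rot: [-0.705, -0.059, 0.061, 0.705]
force: [-0.6, 0.2, -0.4]
finger_gap: -0.003
t: 10.05
tcp_pos: [0.5666, 0.1437, 0.0941]
tool_rot: [0.705, 0.06, -0.06, -0.705]
force: [-0.4, 0.7, 0.0]
finger_gap: -0.002
```

```bash
python3 -m jog '[[[0,0.2,0],0],[[0,0.4,0],0],[[0,0.6,0],0],[[0,0.6,0],0]]'; python3 -m jog '[[[0,0.2,0],0],[[0,0.4,0],0],[[0,0.6,0],0],[[0,0.6,0],0]]';python3 -m jog '[[[0,0.2,0],0],[[0,0.4,0],0],[[0,0.6,0],0],[[0,0.6,0],0]]'
```

```text
t: 10.38
tcp_pos: [0.5668, 0.1437, 0.0882]
tool_rot: [0.705, 0.06, -0.06, -0.705]
force: [0.6, -0.1, 0.5]
finger_gap: -0.003
t: 10.72
tcp_pos: [0.5668, 0.1438, 0.0825]
tool_rot: [0.705, 0.06, -0.06, -0.705]
force: [-0.3, 0.2, 4.4]
finger_gap: 0.001
t: 11.05
tcp_pos: [0.5668, 0.1438, 0.077]
tool_rot: [0.705, 0.06, -0.06, -0.705]
force: [-0.7, 0.1, 6.4]
finger_gap: 0.002
```

```bash
python3 -m jog '[[[0,0.2,0],0],[[0,0.4,0],0],[[0,0.6,0],0],[[0,0.6,0],0]]'; python3 -m jog '[[[0,0.1,0],0],[[0,0.2,0],0],[[0,0.25,0],0],[[0,0.25,0],0],[[0,0.25,0],0]]'
```

```text
t: 11.38
tcp_pos: [0.5668, 0.1438, 0.0714]
tool_rot: [0.705, 0.06, -0.06, -0.705]
force: [-1.3, -0.2, 10.8]
finger_gap: -0.002
t: 11.8
tcp_pos: [0.5668, 0.1438, 0.0694]
tool_rot: [0.705, 0.06, -0.06, -0.704]
force: [-2.4, -1.5, 12.6]
finger_gap: 0.002
```

```bash
python3 -m jog '[[[0,0.1,0],0],[[0,0.2,0],0],[[0,0.2,0],0],[[0,0.2,0],0]]'; python3 -m jog '[[[0,-0.2,0],0],[[0,-0.4,0],0],[[0,-0.6,0],0],[[0,-0.8,0],0],[[0,-1,0],0],[[0,-1.2,0],0],[[0,-1.2,0],0]]';  python3 -m jog '[[[0,-1,0],0],[[0,-4,0],0],[[0,-8,0],0],[[0,-12,0],0],[[-3,-14,-3],0],[[-5,-14,-6],0],[[-5,-14,-9],0],[[-5,-14,-12],0],[[-5,-14,-15],0],[[-5,-14,-18],0],[[-5,-14,-21],0],[[-5,-14,-21],0]]'; python3 ov.py; python3 chk.py pics/g.png
```

```text
t: 12.13
tcp_pos: [0.5668, 0.1438, 0.0675]
tool_rot: [0.705, 0.06, -0.06, -0.704]
force: [-3.8, -0.2, 14.2]
finger_gap: -0.001
t: 12.72
tcp_pos: [0.5666, 0.1437, 0.0777]
tool_rot: [-0.705, -0.06, 0.06, 0.705]
force: [-1.1, 0.3, -0.3]
finger_gap: 0.004
t: 13.72
tcp_pos: [0.5548, -0.0771, 0.2183]
tool_rot: [0.706, 0.059, -0.058, -0.703]
force: [0.2, -0.5, -0.8]
finger_gap: -0.004
[ 0.55287059 -0.07266054  0.21783311] [0.1 1.7 0.1] 0.0027393287200904665 [ 0.986  0.167 -0.   ]
top [] [[306.30791081 171.84299685]]
side [(array([253.4, 138.9]), np.int32(193), array([241, 132,  22,  16], dtype=int32))] [[303.24418891 149.9753657 ]]
```

View pics/g.png

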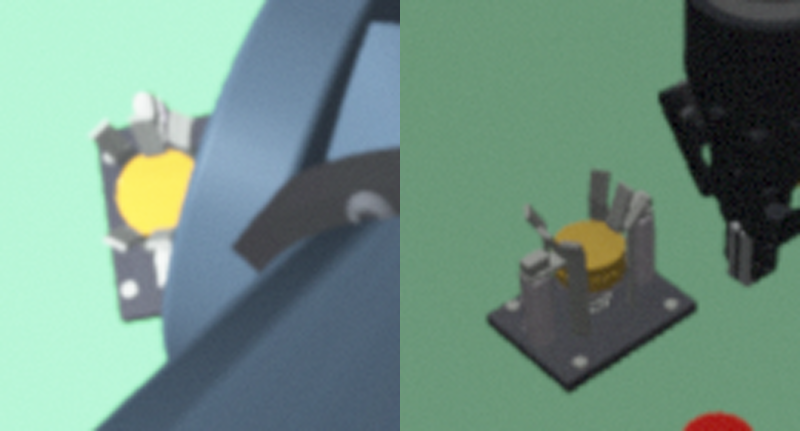

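The side view shows the top disc back at (253,139), the pre-load 75 mm level. A second disc is now visible under it, both are level, and the gripper is clear. The blank is held under the catches.

```bash
python3 - <<'E'
from h import *
from station import workorder
print([(c.round(1),a) for c,a,b in brass(eyes.snapshot('side')) if c[1]>100]);print(workorder.sign_off())
E
```

```text
[(array([253.6, 138.9]), np.int32(196)), (array([338.6, 223. ]), np.int32(175)), (array([334.9, 303.9]), np.int32(407))]
the job is handed in; nothing more can be done
None
```

The blank is loaded in the magazine and held under the catches, and the job is handed in at about 14 s of the 48 s allowed. No verdict is reported, so this rests on my own checks.

**What I did:** I gripped the loose solid 54 mm brass disc and lowered it onto the catch ramps until I felt light contact. I nudged it about 2 mm to relieve the side force, then let go. With the fingers shut I pressed its middle down to about 67.5 mm, peaking at 14 N, and backed off.

**Last checks:**
- **Held under the catches:** with the fingertips back at about 78 mm there was no contact force. The side camera shows the top disc at the 75 mm level, flat, with the first blank beneath it.
- **Ring:** it is where it was, at (334.9, 303.9) in the side image against (335.0, 304.0) at the start.
- **Robot:** the gripper is well clear and touching nothing.

**Disagreements and limits:**
- The two cameras differed by about 4 mm on the magazine's position, so I used their average.
- The opening read about 51.5 mm on the 54 mm blank, and I did not find out why.
- I could not read the follower travel. I infer it from the blank's height.
- In the last top view the arm hides part of the magazine, so the final height check relies on the side camera alone.

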